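Book in the jar of amber glass nuggets

ROBOT

A 7-joint arm with a two-finger parallel gripper is mounted at the origin on the work surface. World frame = base frame: x ahead of the robot, y to its left, z up, the work surface at z = 0. Lengths are in m, angles in degrees, forces in N, time in s.
With the tool pointing down it reaches from about 0.425 to 0.875 m from the base axis. Payload 4.7 kg.
Tool frame: the origin (TCP) lies on the centre line of the jaws, within the pads' length; the fingertips stand 17 mm ahead of it and the grasp point (between the pads) lies 2 mm behind it; z points along the fingers, y is the line along which they close (so a half turn about z gives the same grasp; the last joint's range is limited). The gripper opens to 87 mm and grips with 3 to 60 N. Pads are 19 mm wide; open, the fingers measure 117 mm over their backs; the gripper's body (75 mm by 190 mm) begins 51 mm behind the grasp point.
Start: joints at [70.078, 18.392, -4.016, 83.108, 1.295, 78.541, -3.26], TCP at [0.23, -0.608, 0.24] pointing down, gripper open.
Joint ranges: [-163.93, 163.93], [-17.29, 119.83], [-79.2, 71.16], [3.27, 140.29], [-89.18, 269.18], [5.43, 117.66], [-154.24, 154.24]. Speed limits (degrees/s): [147.25, 147.25, 180, 180, 180, 180, 180].

INTERFACE

Orientations are given as [roll, pitch, yaw] about the fixed x, y, z axes, in that order (R = Rz(yaw) Ry(pitch) Rx(roll)).
In Python, from cell import env, read_camera gives the robot as it stands.
- The arm moves only by the shell command python3 -m jog 'ROWS' [FORCE]. ROWS is JSON, a list of rows, each a list of 5 numbers: the opening, from 0 (shut) to 1 (fully open), then the shift along the tool's x, y, z each as a share of 0.02 m, from -1 to 1, then the turn about the tool's z as a share of 45 degrees, from -1 to 1. In form: [[gripper, x, y, z, yaw], ...]. A call has 1 to 12 rows; each row shifts and turns the commanded pose from where the row before left it, along the tool's axes as they then stand; what a row does not reach is not made up. A row lasts 1/12 s, in which the tool goes at most 41.7 mm and 7.16 degrees, less where a joint would pass 70% of its speed; a pose out of reach is approached as far as the arm can. A call with a number of a shift or a turn outside -1 to 1 is refused whole. A call with a gripper value outside its range is refused whole. The fingers move at their own pace and stop on an object; FORCE is the grip in N (left out, the last holds). Time passes only in rows, so rows that do not move let the fingers close. It gives the time, the measured TCP pose, the force, the opening and the grip force at its end, in the units of the state.
- env.get_obs(): the state, without advancing time (a new reading comes with each control period).
- read_camera(name): name is "scene" or "top"; returns a dict with "color" (480x640x3 uint8, red, green, blue), "range_z" (480x640 float32, m along the optical axis (not along the pixel's ray), 0 where there is no reading), "mtx" (3x3 intrinsics, pixels), "world_from_camera" (4x4, takes a point from camera to world coordinates). Camera axes: x right, y down, z forward; pixel columns grow to the right and rows downward; lengths in m; the calibration is good to about 2 mm. A picture is of the moment at which its call begins.
- env.sign_off(): hands the job in; it is judged then, once.
The state is a dict: "time_s": time; "qpos": joint angles; "joint_velocities": joint speeds; "effort": joint torques, N m; "tool_pos": TCP position; "tool_rot": TCP orientation; "force": force on the tool from outside, world axes, zero at the start; "wrist_torque": the same for the moment, N m; "grip_width": finger opening in m; "grasp_force": force on a finger pad.
Only numpy, scipy, OpenCV 4.12 (cv2) and the standard library are available. Lean on these libraries where they do the work, as an engineer would, in place of code of your own. Each camera call takes 0.05 s, during which the arm holds its last target. There are 200 camera calls.

TASK

Take the jar of amber glass nuggets from the tray and set it down gently, upright and wholly on the round white pad of the scanning station, turned so that its code label squarely faces the reader's red window. Let go of the jar, then press the green button on top of the reader fully down and release it, leaving the jar as it stands. Do not disturb the other jars, spools and bottle.

Things in the scene. Friction and masses are not known exactly. Their poses are not given: they have to be found in the camera images.
- jar_amber: glass jar of amber glass nuggets with a lid of that colour: a loose cylinder, 52 mm across and 92 mm tall (lid: top 14 mm, 50 mm across), about 0.28 kg. A white label with black code bars 50 mm tall covers about 80 degrees of its side; a white tick on the lid points to that side. Origin: centre of the underside; z up; x points out through the middle of the code label.
- jar_amber_code (a point): middle of the amber jar's code label, on its side 26 mm from its axis and 40 mm above its underside; axes as the jar's
- jar_green: bystander in the same tray: jar of green glass nuggets with a green lid, of the same shape, size, label and axes as the amber jar; loose
- jar_blue: bystander in the same tray: jar of blue glass nuggets with a blue lid, of the same shape, size, label and axes as the amber jar; loose
- tray: fixed low plywood tray, 120 x 320 mm (long side along its y), rim 18 mm high, 6 mm thick floor and walls; the three jars stand in a row on its floor about 100 mm apart, in any order. Origin: centre of the underside.
- station: fixed: grey base 230 x 120 x 8 mm, a round white pad at one end, a black reader block at the other. Origin: on the table under the pad's centre; x points from pad to reader, z up. The reader block is 70 (x) by 100 mm (y), its top 100 mm above the table, its centre at x = 130 mm; its red window, in the face at x = 95 mm, looks back at the pad.
- pad (a point): centre of the top of the round white pad, 90 mm in diameter, 12 mm above the table; axes as the station's (x towards the reader's window)
- read_button (a joint): travel of the green button on top of the reader: 0 up, 0.006 m fully down; sprung, about 5 N to push fully down
- read_button_top (a point): centre of the top of the green button (32 mm in diameter) on the middle of the reader block; it is pressed straight down
- solder_spool: bystander: loose spool of solder standing on the table, 54 mm in diameter, 40 mm tall; origin at the centre of its underside
- foil_spool: bystander: loose spool with a copper core standing on the table, 54 mm in diameter, 40 mm tall; origin at the centre of its underside
- flux_bottle: bystander: loose white bottle with a blue cap, 48 mm in diameter, 110 mm tall; origin at the centre of its underside
Things that resemble listed ones, but are neither listed nor needed, are in the scene too. There is more than one size of the jar_amber; the job needs the middle-sized.

How it is judged:
By the outcome, as a careful person would: the job done as asked, in the order asked, and still so for the second after the job is handed in, with the robot touching nothing.
It also fails if it takes over 46 s, if anything falls off the work surface, if the arm or the gripper's body presses on something with over 40 N, if the wrist force passes 120 N, or if a joint passes its speed limit or range.

## Working session

There is one attempt and no reset: what is moved stays moved. The work goes in short steps, Python scripts to look and compute and a shell command to move; the robot and the scene stay as the last step left them, time stands still between calls to the robot, and variables do not carry over. Pictures are saved under pics/ and viewed, at most 10 in all, crops included, and the job is handed in when it is done.

```bash
ls; mkdir -p pics
python3 - <<'E'
from cell import env, read_camera
import cv2,numpy as np
for n in("scene","top"):
    c=read_camera(n); cv2.imwrite(f"pics/{n}0.png",c["color"][:,:,::-1]); np.savez(f"/tmp/{n}0.npz",**c)
    print(c["mtx"],c["world_from_camera"])
o=env.get_obs();print(o["time_s"],o["tool_pos"],o["tool_rot"],o["force"],o["grip_width"])
E
```

```text
pics
[[529.58993925   0.         324.17269899]
 [  0.         529.58993925 245.10508421]
 [  0.           0.           1.        ]] [[ 0.74907151  0.51720244 -0.413997    0.93114849]
 [ 0.66247358 -0.5890672   0.4627403  -0.49601786]
 [-0.00454164 -0.62088765 -0.78388641  0.91667673]
 [ 0.          0.          0.          1.        ]]
[[459.51389762   0.         308.88532886]
 [  0.         459.51389762 238.98018598]
 [  0.           0.           1.        ]] [[ 0.02299043 -0.9953581   0.09345428  0.42865373]
 [-0.9996841  -0.02193896  0.01226312 -0.00826265]
 [-0.01015591 -0.09370669 -0.99554805  0.97644739]
 [ 0.          0.          0.          1.        ]]
0.1 [ 0.22986135 -0.60751621  0.23859353] [-1.79904191e+02  6.56503953e-03  2.07328866e+01] [0.96471638 0.17608129 1.05706921] 0.08693427410520921
```

View pics/scene0.png

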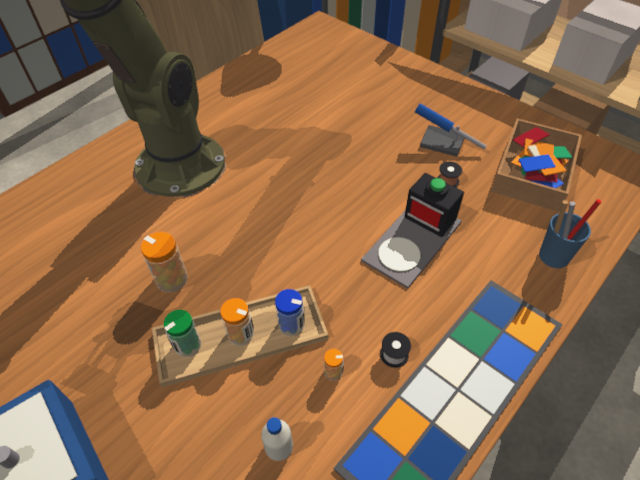

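View pics/top0.png

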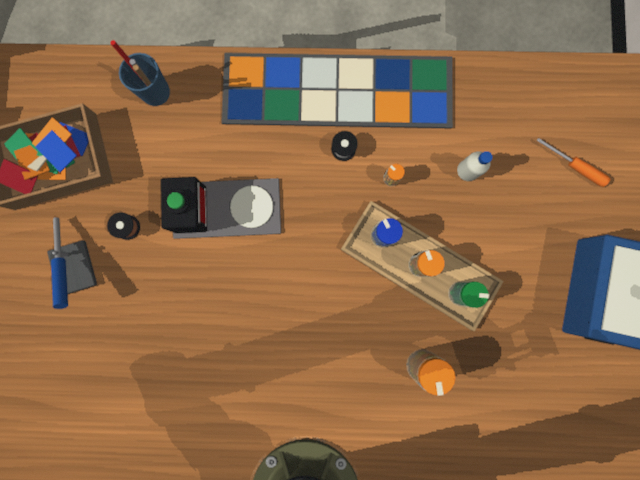

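The scene view shows three jars in the tray, with amber in the middle (235,312 scene; 430,263 top). The oversized amber jar is at (437,377) top and the tiny one at (396,173). The station pad is at (252,207) and the button at (175,201).

```bash
cat > h.py <<'E'
import numpy as np,cv2
def ray(c,u,v,z):
    M=c["world_from_camera"];d=M[:3,:3]@np.linalg.inv(c["mtx"])@[u,v,1];o=M[:3,3]
    return o+d*(z-o[2])/d[2]
def cloud(c):
    v,u=np.mgrid[:480,:640];z=c["range_z"];k=c["mtx"]
    p=np.stack([(u-k[0,2])/k[0,0]*z,(v-k[1,2])/k[1,1]*z,z],-1)
    M=c["world_from_camera"];return p@M[:3,:3].T+M[:3,3]
E
python3 - <<'E'
from h import *
for n,bx,s in(("top",(335,195,515,330),4),("top",(150,165,290,245),5),("scene",(145,275,335,385),4)):
    c=dict(np.load(f"/tmp/{n}0.npz"));a=c["color"][:,:,::-1]
    x0,y0,x1,y1=bx;cv2.imwrite(f"pics/crop_{n}_{x0}.png",cv2.resize(a[y0:y1,x0:x1],None,fx=s,fy=s,interpolation=cv2.INTER_CUBIC))
c=dict(np.load("/tmp/top0.npz"));P=cloud(c);hsv=cv2.cvtColor(c["color"],cv2.COLOR_RGB2HSV)
def cen(box,lo,hi,zr):
    x0,y0,x1,y1=box;m=np.zeros((480,640),bool);m[y0:y1,x0:x1]=1
    m&=cv2.inRange(hsv,lo,hi)>0;m&=(P[...,2]>zr[0])&(P[...,2]<zr[1]);q=P[m]
    (xy,r)=cv2.minEnclosingCircle(q[:,:2].astype(np.float32));print(m.sum(),q.mean(0),np.median(q[:,2]),xy,r)
    return m
print("jar lid top");
for b in((412,245,450,282),(370,215,408,248),(452,278,495,310)): cen(b,(0,0,0),(180,255,255),(.090,.105))
cen((412,245,450,282),(0,0,190),(180,80,255),(.090,.105))
print("pad");cen((225,180,280,235),(0,0,150),(180,70,255),(.007,.02))
print("button");cen((160,185,195,215),(40,80,40),(90,255,255),(.095,.13))
print("reader top");m=cen((150,165,215,245),(0,0,0),(180,255,255),(.09,.13))
print(cv2.minAreaRect(P[m][:,:2].astype(np.float32)))
x=(P[...,2]>.004)&(P[...,2]<.0155);x[:165]=0;x[245:]=0;x[:,:150]=0;x[:,295:]=0
print("base",cv2.minAreaRect(P[x][:,:2].astype(np.float32)))
print("floor z",np.median(P[250:400,200:330,2]))
x=(P[...,2]>.014)&(P[...,2]<.0215);x[:195]=0;x[335:]=0;x[:,:335]=0;x[:,510:]=0
print("tray",cv2.minAreaRect(P[x][:,:2].astype(np.float32)))
E
python3 -c "
import cv2,numpy as np
a=cv2.imread('pics/crop_top_335.png');b=cv2.imread('pics/crop_top_150.png');print(a.shape,b.shape)"
```

```text
jar lid top
557 [ 0.47149267 -0.22910569  0.09969319] 0.09976901923803116 (0.47194504737854004, -0.22989612817764282) 0.025103705003857613
534 [ 0.53101558 -0.15002722  0.09962368] 0.0997166893748816 (0.5314527153968811, -0.15078595280647278) 0.02510150708258152
577 [ 0.41410264 -0.31134948  0.09969712] 0.0998556958918575 (0.41416099667549133, -0.3126155138015747) 0.025469684973359108
37 [ 0.48565259 -0.22516328  0.100959  ] 0.10083469392742916 (0.48618465662002563, -0.22571207582950592) 0.009138008579611778
pad
729 [0.58386252 0.10977001 0.01320382] 0.013275811652005087 (0.5854726433753967, 0.12602289021015167) 0.04541688784956932
button
263 [0.57684977 0.25648621 0.12137752] 0.12250714275953867 (0.5783534646034241, 0.2588869035243988) 0.01847759075462818
reader top
1888 [0.57650669 0.25494845 0.10505582] 0.10174249231471949 (0.5780071020126343, 0.2577030658721924) 0.05877581611275673
((0.5785276293754578, 0.257397323846817), (0.10089509189128876, 0.07331971824169159), 4.48145866394043)
base ((0.5906466245651245, 0.19205273687839508), (0.17144779860973358, 0.31025129556655884), 1.2700761556625366)
floor z 0.0017604018528728504
tray ((0.47093960642814636, -0.2307426631450653), (0.32078856229782104, 0.12055063247680664), 59.44384765625)
(540, 720, 3) (400, 700, 3)
```

View pics/crop_top_335.png

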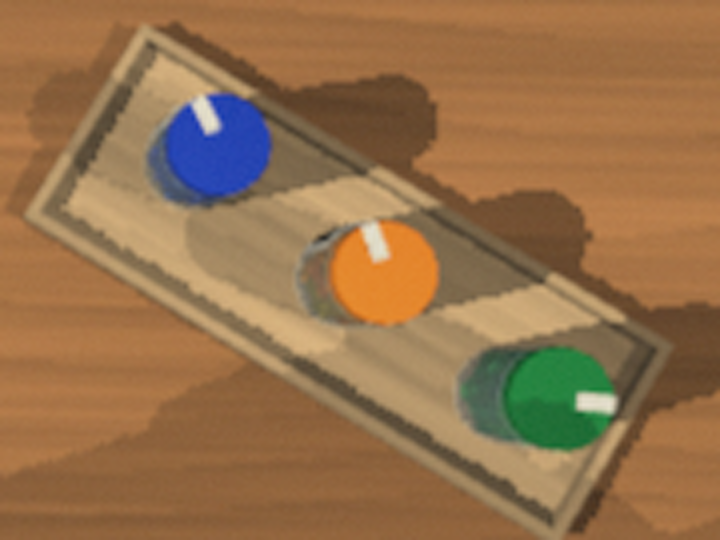

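View pics/crop_top_150.png

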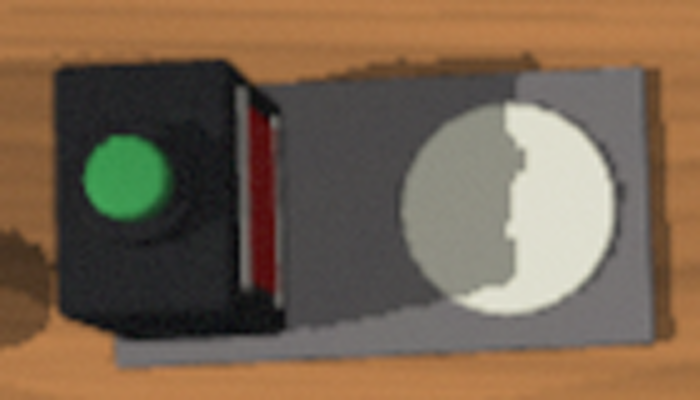

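View pics/crop_scene_145.png

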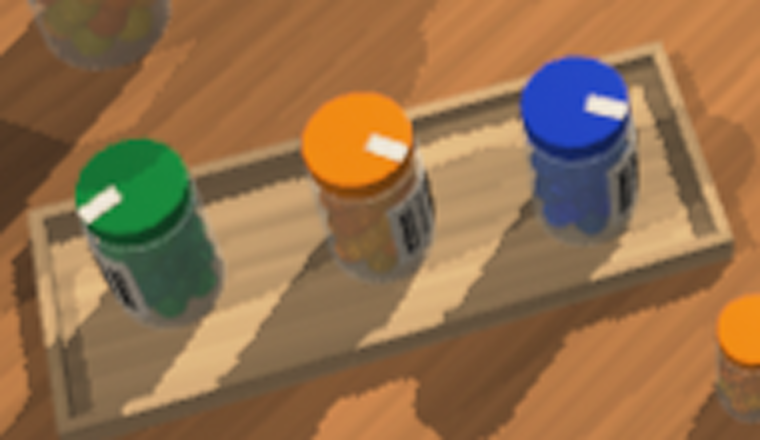

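Run:
```python
from h import *
c=dict(np.load("/tmp/top0.npz"));s=dict(np.load("/tmp/scene0.npz"))
A=lambda x,y:(335+(x+.5)/4-.5,195+(y+.5)/4-.5)
B=lambda x,y:(150+(x+.5)/5-.5,165+(y+.5)/5-.5)
S=lambda x,y:(145+(x+.5)/4-.5,275+(y+.5)/4-.5)
ang=lambda a,b:np.degrees(np.arctan2(b[1]-a[1],b[0]-a[0]))
lid=ray(c,*A(384.5,271.5),.098);ti=ray(c,*A(381.5,260),.098);to=ray(c,*A(369,224),.098)
print("lid",lid,ang(ti,to),ang(lid,to))
l2=ray(s,*S(358,140),.098);i2=ray(s,*S(368,143),.098);o2=ray(s,*S(405,155),.098);print("scene",l2,ang(i2,o2),ang(l2,o2))
pad=ray(c,*B(508.5,208.5),.012);but=ray(c,*B(125,177),.118);print("pad",pad,"but",but,ang(pad,but))
print("edges",ang(ray(c,*B(653,338),.008),ray(c,*B(118,366),.008)),ang(ray(c,*B(653,338),.008),ray(c,*B(641,68),.008))+90,
 ang(ray(c,*B(222,60),.1),ray(c,*B(55,70),.1)))
# label check: label centre in scene view at z=.046
P=cloud(c);print("button z",P[200,173:177,2],"reader z",P[185,165:168,2])
print("big jar z",P[370:380:5,430:440:5,2])
```

```text
lid [ 0.47122126 -0.23069457  0.098     ] 19.143179681587405 18.056559483272192
scene [ 0.4751213  -0.23067627  0.098     ] 21.4197931267293 21.703201909974737
pad [0.58623118 0.12757657 0.012     ] but [0.5778887  0.25875376 0.118     ] 93.6389423381799
edges 94.26633750911368 94.18379426010635 94.66456196847139
button z [0.12252116 0.12424208 0.12164269 0.12200305] reader z [0.10390982 0.1022023  0.10203947]
big jar z [[0.12206505 0.12139623]
 [0.11988125 0.12252835]]
```

```bash
python3 -m jog '[[1,0,0,0,-0.143],[1,0,0,0,-0.143],[1,0,0,0,-0.143],[1,0,0,0,-0.143],[1,0,0,0,-0.143],[1,0,0,0,-0.143],[1,0.5,0,0,0],[1,1,0,0,0],[1,1,0,0,0],[1,1,0,0,0],[1,1,0,0,0],[1,1,0,0,0]]' 25
python3 -m jog '[[1,1,0,0,0],[1,1,0,0,0],[1,1,0,0,0],[1,1,0,0,0],[1,1,0,0,0],[1,1,0,0,0],[1,1,0.2,0,0],[1,1,0.2,0,0],[1,1,0.2,0,0],[1,1,0.2,0,0],[1,0.5,0,0,0],[1,0,0,0,0]]'
```

```text
time_s: 1.1
tool_pos: [0.2869, -0.5115, 0.2392]
tool_rot: [-180.0, -0.0, 59.2]
force: [0.2, 0.2, -0.0]
grip_width: 0.0874
grasp_force: 0.0
time_s: 2.1
tool_pos: [0.4086, -0.3377, 0.2395]
tool_rot: [-180.0, -0.1, 59.5]
force: [0.3, 0.3, 0.1]
grip_width: 0.0868
grasp_force: 0.0
```

```bash
python3 -m jog '[[1,1,0,0,0],[1,1,0,0,0],[1,1,0,0,0],[1,1,0,0,0],[1,1,0,0,0],[1,0.75,0,0,0],[1,0.5,0,0,0],[1,0,0,0.5,0],[1,0,0,1,0],[1,0,0,1,0],[1,0,0,0.5,0],[1,0,0,0,0]]'
python3 - <<'E'
from cell import env, read_camera
import cv2,numpy as np
a=read_camera("scene")["color"][:,:,::-1];b=read_camera("top")["color"][:,:,::-1]
f=lambda i:cv2.resize(i,(400,400),interpolation=cv2.INTER_CUBIC)
cv2.imwrite("pics/pre.png",np.hstack([f(a[210:390,150:330]),f(b[180:340,340:500])]))
o=env.get_obs();print(o["tool_pos"],o["tool_rot"],o["qpos"])
E
```

```text
time_s: 3.1
tool_pos: [0.4681, -0.234, 0.1764]
tool_rot: [-179.7, 0.0, 59.2]
force: [-0.6, -0.0, -0.2]
grip_width: 0.0869
grasp_force: 0.0
[ 0.47020658 -0.2341881   0.17941729] [-1.79965919e+02  1.60364915e-02  5.92512207e+01] [ 49.45221227   7.12319842 -27.64632526 104.49143103   3.53871888
  69.26406428 -10.01723182]
```

View pics/pre.png

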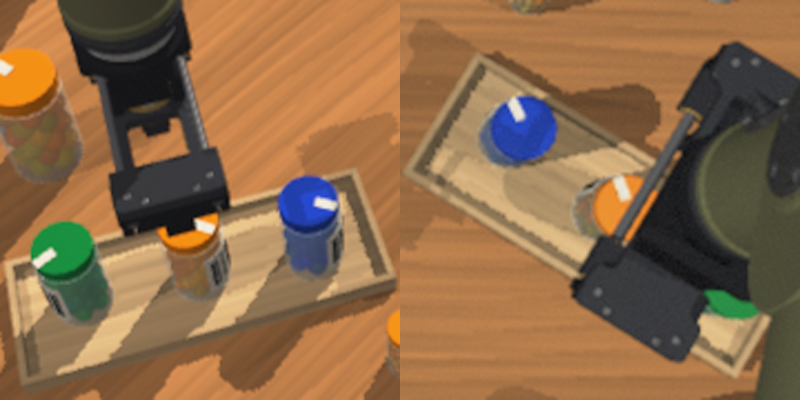

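The gripper straddles the amber jar, with about 4 mm still to go along tool x. Descend and grip.

```bash
python3 -m jog '[[1,0.18,0,0.5,0],[1,0,0,1,0],[1,0,0,1,0],[1,0,0,1,0],[1,0,0,1,0],[1,0,0,0.8,0],[1,0,0,0.4,0],[1,0,0,0.3,0],[1,0,0,0,0],[0.8,0,0,0,0],[0.7,0,0,0,0],[0.65,0,0,0,0]]' 25
python3 -m jog '[[0.62,0,0,0,0],[0.6,0,0,0,0],[0.5,0,0,0,0],[0.4,0,0,0,0],[0.4,0,0,0,0],[0.4,0,0,0,0],[0.4,0,0,0,0]]' 25
```

```text
time_s: 4.2
tool_pos: [0.4734, -0.2306, 0.0606]
tool_rot: [179.9, 0.0, 59.3]
force: [-0.2, 0.2, 0.4]
grip_width: 0.0744
grasp_force: 0.0
time_s: 4.78
tool_pos: [0.4727, -0.2303, 0.0598]
tool_rot: [180.0, 0.0, 59.3]
force: [-0.8, -0.3, 2.6]
grip_width: 0.0512
grasp_force: 25.0
```

```bash
python3 -m jog '[[0.4,0,0,-0.2,0],[0.4,0,0,-0.4,0],[0.4,0,0,-0.8,0],[0.4,0,0,-1,0],[0.4,0,0,-1,0],[0.4,0,0,-1,0],[0.4,0,0,-1,0],[0.4,0,0,-1,-0.13],[0.4,0,0,-0.6,-0.13],[0.4,0,0,0,-0.13],[0.4,0,0,0,-0.13],[0.4,0,0,0,-0.13]]'
python3 -m jog '[[0.4,0,0,0,-0.13],[0.4,0,0,0,-0.13],[0.4,0,0,0,-0.13],[0.4,0,0,0,-0.13],[0.4,0,0,0,-0.13],[0.4,0,0,0,-0.13],[0.4,0,0,0,-0.13],[0.4,0,0,0,-0.1],[0.4,0,0,0,0],[0.4,0,0,0,0]]'
```

```text
time_s: 5.78
tool_pos: [0.4723, -0.23, 0.1999]
tool_rot: [-180.0, 0.0, 88.9]
force: [-0.1, 0.8, -3.8]
grip_width: 0.0518
grasp_force: 25.0
time_s: 6.62
tool_pos: [0.4723, -0.23, 0.1995]
tool_rot: [-180.0, -0.0, 133.9]
force: [0.7, -0.1, -3.7]
grip_width: 0.0518
grasp_force: 25.0
```

```bash
python3 -m jog '[[0.4,0.15,0.27,0,0],[0.4,0.3,0.55,0,0],[0.4,0.45,0.83,0,0],[0.4,0.45,0.83,0,0],[0.4,0.45,0.83,0,0],[0.4,0.45,0.83,0,0],[0.4,0.45,0.83,0,0],[0.4,0.45,0.83,0,0],[0.4,0.45,0.83,0,0],[0.4,0.45,0.83,0,0],[0.4,0.45,0.83,0,0],[0.4,0.45,0.83,0,0]]'
python3 -m jog '[[0.4,0.45,0.83,0,0],[0.4,0.45,0.83,0,0],[0.4,0.45,0.83,0,0],[0.4,0.45,0.83,0,0],[0.4,0.45,0.83,0,0],[0.4,0.45,0.83,0,0],[0.4,0.45,0.83,0,0],[0.4,0.45,0.83,0,0],[0.4,0.37,0.75,0,0],[0.4,0,0,0,0],[0.4,0,0,0,0]]'
python3 - <<'E'
from cell import env
o=env.get_obs();print(o["tool_pos"],o["tool_rot"],o["time_s"])
E
```

```text
time_s: 7.62
tool_pos: [0.5349, -0.0296, 0.1997]
tool_rot: [180.0, -0.0, 134.1]
force: [-0.2, -0.2, -3.3]
grip_width: 0.0516
grasp_force: 25.0
time_s: 8.53
tool_pos: [0.5852, 0.1303, 0.1995]
tool_rot: [180.0, -0.1, 134.2]
force: [-1.0, 0.1, -4.0]
grip_width: 0.0517
grasp_force: 25.0
[0.5852122  0.13027088 0.19952092] [ 1.79983564e+02 -6.98056591e-02  1.34207754e+02] 8.5333
```

```bash
python3 -m jog '[[0.4,-0.15,-0.05,0.5,0],[0.4,0,0,1,0],[0.4,0,0,1,0],[0.4,0,0,1,0],[0.4,0,0,1,0],[0.4,0,0,0.8,0],[0.4,0,0,0.5,0],[0.4,0,0,0.2,0],[0.4,0,0,0,0],[0.4,0,0,0,0]]'
python3 - <<'E'
from cell import env, read_camera
import cv2,numpy as np
a=read_camera("scene");b=read_camera("top");np.savez("/tmp/s1.npz",**a);np.savez("/tmp/t1.npz",**b)
a=a["color"][:,:,::-1];b=b["color"][:,:,::-1]
f=lambda i:cv2.resize(i,(400,400),interpolation=cv2.INTER_CUBIC)
cv2.imwrite("pics/pre2.png",np.hstack([f(a[165:295,350:480]),f(b[150:280,160:290])]))
E
```

```text
time_s: 9.37
tool_pos: [0.5877, 0.1245, 0.0801]
tool_rot: [180.0, 0.0, 134.0]
force: [0.4, 0.8, -3.4]
grip_width: 0.0517
grasp_force: 25.0
```

View pics/pre2.png

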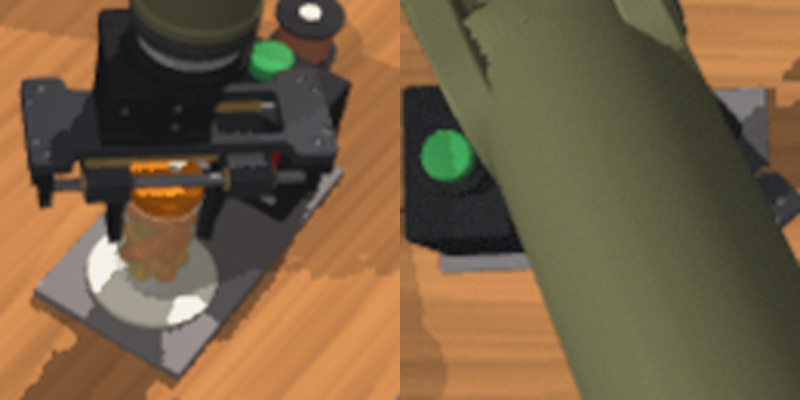

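The view shows the jar hanging over the pad with its label towards the reader, clear of the block and button. Lower it slowly.

```bash
python3 -m jog '[[0.4,-0.08,0.07,0.1,0],[0.4,0,0,0.1,0],[0.4,0,0,0.1,0],[0.4,0,0,0.1,0],[0.4,0,0,0.1,0],[0.4,0,0,0.05,0],[0.4,0,0,0.05,0],[0.4,0,0,0,0],[0.4,0,0,0,0]]'
python3 - <<'E'
from cell import env
o=env.get_obs();print(o["tool_pos"],o["tool_rot"],o["force"])
E
```

```text
time_s: 10.22
tool_pos: [0.5894, 0.1246, 0.0675]
tool_rot: [-180.0, -0.0, 134.0]
force: [-0.6, 0.4, -3.4]
grip_width: 0.0515
grasp_force: 25.0
[0.58937573 0.12456506 0.06746703] [-1.79993043e+02 -3.60137939e-04  1.34046318e+02] [-0.577606    0.42448473 -3.3856147 ]
```

```bash
python3 -m jog '[[0.4,0,0,0.03,0],[0.4,0,0,0.02,0],[0.4,0,0,0,0],[0.4,0,0,0,0]]'; python3 -m jog '[[0.4,0,0,0.02,0],[0.4,0,0,0.02,0],[0.4,0,0,0,0]]'
```

```text
time_s: 10.55
tool_pos: [0.5894, 0.1245, 0.0665]
tool_rot: [-180.0, 0.0, 134.0]
force: [1.0, 0.0, -3.7]
grip_width: 0.0514
grasp_force: 25.0
time_s: 10.8
tool_pos: [0.5895, 0.1245, 0.0659]
tool_rot: [180.0, 0.0, 134.0]
force: [-0.2, 0.5, -1.5]
grip_width: 0.0514
grasp_force: 25.0
```

```bash
python3 -m jog '[[0.4,0,0,0.02,0],[0.4,0,0,0,0],[0.4,0,0,0,0]]' 8; python3 -m jog '[[0.62,0,0,0,0],[0.66,0,0,0,0],[0.72,0,0,0,0],[0.8,0,0,0,0],[1,0,0,0,0],[1,0,0,0,0],[1,0,0,0,0],[1,0,0,-0.15,0],[1,0,0,-0.3,0],[1,0,0,-0.6,0],[1,0,0,-1,0],[1,0,0,-1,0]]'
python3 -m jog '[[1,0,0,-1,0],[1,0,0,-1,0],[1,0,0,-1,0],[1,0,0,-1,0],[1,0,0,-1,0],[1,-1,-0.5,0,0],[1,-1,-0.5,0,0],[1,-1,-0.5,0,0],[1,-1,-1,0,0],[1,-1,-1,0,0],[1,-1,-1,0,0],[1,0,0,0,0]]'
```

```text
time_s: 11.05
tool_pos: [0.5895, 0.1245, 0.0658]
tool_rot: [-180.0, 0.0, 134.0]
force: [-1.6, -0.6, 2.4]
grip_width: 0.0518
grasp_force: 8.0
time_s: 12.05
tool_pos: [0.5892, 0.1246, 0.1277]
tool_rot: [-180.0, -0.0, 134.1]
force: [0.3, 0.1, 0.3]
grip_width: 0.0871
grasp_force: 0.0
time_s: 13.05
tool_pos: [0.6084, -0.0328, 0.2271]
tool_rot: [-179.8, 0.2, 133.5]
force: [0.0, -1.3, -0.6]
grip_width: 0.0865
grasp_force: 0.0
```

Run:
```python
from cell import env, read_camera
from h import *
a=read_camera("scene");b=read_camera("top");np.savez("/tmp/s2.npz",**a);np.savez("/tmp/t2.npz",**b)
P=cloud(b);m=(P[...,2]>.097)&(P[...,2]<.115);m[:,:213]=0;m[:,285:]=0;m[:150]=0;m[250:]=0
print(m.sum(),np.median(P[m],0),cv2.minEnclosingCircle(P[m][:,:2].astype(np.float32)))
a=a["color"][:,:,::-1];b=b["color"][:,:,::-1]
f=lambda i:cv2.resize(i,(400,400),interpolation=cv2.INTER_CUBIC)
cv2.imwrite("pics/placed.png",np.hstack([f(a[175:295,360:480]),f(b[160:250,200:290])]))
```

```text
528 [0.5883925  0.12378276 0.10540138] ((0.5890225172042847, 0.12461408227682114), 0.025166984647512436)
```

View pics/placed.png

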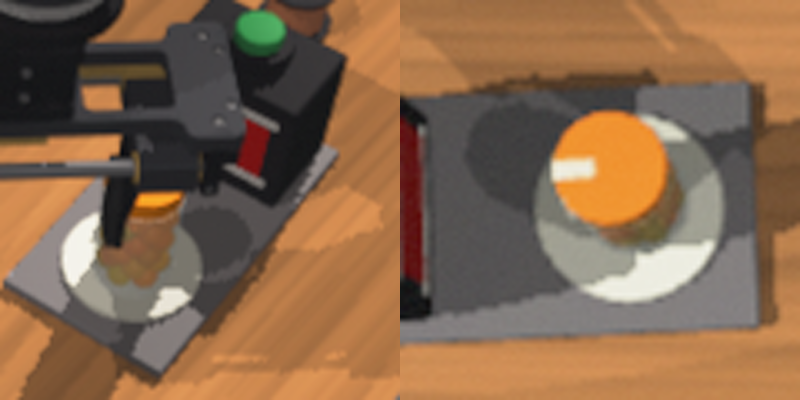

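The jar stands upright on the pad, and its tick (573,170 in the right half) points at the red window. Measure the angle.

Run:
```python
from h import *
c=dict(np.load("/tmp/t2.npz"));P=cloud(c);hsv=cv2.cvtColor(c["color"],cv2.COLOR_RGB2HSV)
m=(P[...,2]>.097)&(P[...,2]<.115);m[:,:213]=0;m[:,285:]=0;m[:150]=0;m[250:]=0
lid=P[m][:,:2];ctr=(lid.min(0)+lid.max(0))/2
v,u=np.nonzero(m);s=hsv[...,1][m].astype(float);w=np.clip((200-s)/150,0,1);w[hsv[...,2][m]<150]=0
XY=np.array([ray(c,a,b,.104)[:2] for a,b in zip(u,v)])
allc=XY.mean(0);(cc,r)=cv2.minEnclosingCircle(XY.astype(np.float32))
t=(XY*w[:,None]).sum(0)/w.sum();print(w.sum(),t,allc,cc,r)
for k in(allc,np.array(cc)):d=t-k;print(np.degrees(np.arctan2(d[1],d[0])))
# same estimator on the initial image
```

```text
53.373333333333335 [0.58854385 0.1383415 ] [0.58868591 0.12413758] (0.5889361500740051, 0.12388782948255539) 0.025660431012511253
90.57299711752995
91.55472950841144
```

Run:
```python
from h import *
def est(f,box,z):
    c=dict(np.load(f));x0,y0,x1,y1=box;k=6
    a=cv2.resize(c["color"][y0:y1,x0:x1],None,fx=k,fy=k,interpolation=cv2.INTER_CUBIC);h=cv2.cvtColor(a,cv2.COLOR_RGB2HSV)
    tick=((h[...,1]<110)&(h[...,2]>170)).astype(np.uint8)
    org=((h[...,1]>110)&(h[...,0]<18)&(h[...,0]>9)&(h[...,2]>190)).astype(np.uint8)
    big=lambda m:(lambda n,l,s,_:l==1+np.argmax(s[1:,4]))(*cv2.connectedComponentsWithStats(m))
    o=big(org);
    n,l,s,_=cv2.connectedComponentsWithStats(tick); near=cv2.dilate(o.astype(np.uint8),np.ones((9,9)))
    i=max(range(1,n),key=lambda i:((l==i)&(near>0)).sum()); t=l==i
    w=lambda m:np.array([ray(c,x0+(u+.5)/k-.5,y0+(v+.5)/k-.5,z)[:2] for v,u in zip(*np.nonzero(m))][::3],np.float32)
    T=w(t);O=w(o|t);cc,r=cv2.minEnclosingCircle(O);d=T.mean(0)-cc
    vx,vy,_,_=cv2.fitLine(T,cv2.DIST_L2,0,.01,.01).ravel()
    print(cc,r,"ctr",np.degrees(np.arctan2(d[1],d[0])),"line",np.degrees(np.arctan2(vy,vx)),cv2.minAreaRect(T))
est("/tmp/top0.npz",(412,245,450,282),.098)
est("/tmp/t2.npz",(228,180,260,216),.104)
est("/tmp/scene0.npz",(215,290,260,330),.098)
```

```text
(0.4786836504936218, -0.220936119556427) 0.03740284591913223 ctr 10.030122193840603 line 81.1913 ((0.49054956436157227, -0.21863535046577454), (0.0293363519012928, 0.04888191446661949), 1.2697960138320923)
(0.5886806845664978, 0.12417613714933395) 0.025535326451063156 ctr 94.2319386925514 line -82.985306 ((0.5871448516845703, 0.13987649977207184), (0.010420378297567368, 0.018972350284457207), 2.198094606399536)
(0.4773179292678833, -0.2162061631679535) 0.039497263729572296 ctr -39.05929021162343 line 18.811453 ((0.48779961466789246, -0.22469311952590942), (0.01872679963707924, 0.008883412927389145), 20.978933334350586)
```

Tick estimates average about 94°, against a station axis of 94.2°, so the label faces squarely. Now the button.

```bash
python3 -m jog '[[0,0.4,0.3,0,0],[0,0.77,0.6,0,0],[0,0.77,0.6,0,0],[0,0.77,0.6,0,0],[0,0.77,0.6,0,0],[0,0.77,0.6,0,0],[0,0.77,0.6,0,0],[0,0.77,0.6,0,0],[0,0.77,0.6,0,0],[0,0.77,0.6,0,0],[0,0.77,0.6,0,0],[0,0.77,0.6,0,0]]' 15
python3 -m jog '[[0,0.77,0.6,0,0],[0,0.77,0.6,0,0],[0,0.77,0.6,0,0],[0,0.4,0.25,0,0],[0,0,0,0,0],[0,0,0,0,0],[0,0,0,0,0]]'
python3 - <<'E'
from cell import env
o=env.get_obs();print(o["tool_pos"],o["tool_rot"],o["force"],o["grip_width"])
E
```

```text
time_s: 14.15
tool_pos: [0.5825, 0.2034, 0.2271]
tool_rot: [179.9, -0.0, 134.3]
force: [0.7, 0.2, 0.3]
grip_width: 0.015
grasp_force: 0.0
time_s: 14.73
tool_pos: [0.576, 0.2658, 0.2264]
tool_rot: [-180.0, 0.1, 134.0]
force: [-0.7, 0.2, 0.3]
grip_width: 0.0003
grasp_force: 0.0
[0.57600795 0.26576196 0.22635003] [-1.79966399e+02  5.44507068e-02  1.34006163e+02] [-0.70903794  0.20406554  0.31501449] 0.0003285519940466817
```

```bash
python3 -m jog '[[0,-0.35,-0.2,0.5,0],[0,0,0,1,0],[0,0,0,1,0],[0,0,0,0.8,0],[0,0,0,0.5,0],[0,0,0,0.3,0],[0,0,0,0,0],[0,0,0,0,0]]'; python3 -m jog '[[0,0,0,0.1,0],[0,0,0,0.1,0],[0,0,0,0.1,0],[0,0,0,0,0],[0,0,0,0,0]]'
```

```text
time_s: 15.4
tool_pos: [0.5782, 0.2584, 0.1446]
tool_rot: [180.0, 0.0, 134.0]
force: [0.1, 0.5, 1.0]
grip_width: 0.0005
grasp_force: 0.0
time_s: 15.82
tool_pos: [0.5782, 0.2591, 0.1389]
tool_rot: [179.9, 0.0, 134.0]
force: [0.4, 0.6, 2.7]
grip_width: 0.0005
grasp_force: 0.8
```

```bash
python3 -m jog '[[0,0,0,0.1,0],[0,0,0,0.1,0],[0,0,0,0,0],[0,0,0,0,0]]'; python3 -m jog '[[0,0,0,0.05,0],[0,0,0,0.05,0],[0,0,0,0,0],[0,0,0,0,0]]'
```

```text
time_s: 16.15
tool_pos: [0.5782, 0.2591, 0.1348]
tool_rot: [179.9, 0.0, 134.0]
force: [0.7, -0.5, 4.5]
grip_width: 0.0002
grasp_force: 2.0
time_s: 16.48
tool_pos: [0.5782, 0.2591, 0.1334]
tool_rot: [179.9, 0.0, 134.0]
force: [-0.3, -0.6, 9.3]
grip_width: 0.0007
grasp_force: 4.1
```

```bash
python3 -m jog '[[0,0,0,0.03,0],[0,0,0,0,0],[0,0,0,0,0],[0,0,0,0,0]]'; python3 -m jog '[[0,0,0,-0.2,0],[0,0,0,-0.3,0],[0,0,0,-0.6,0],[0,0,0,-1,0],[0,0,0,-1,0],[0,0,0,-1,0],[0,0,0,-1,0],[0,-1,0,0,0],[0,-1,0,0,0],[0,-1,-0.8,0,0],[0,-1,-0.8,0,0],[0,-1,-0.8,0,0]]'; python3 -m jog '[[0,-1,-0.8,0,0],[0,-1,-0.8,0,0],[0,-1,-0.8,0,0],[0,-1,-0.8,0,0],[0,-1,-0.8,0,0],[0,-1,-0.8,0,0],[0,-1,-0.8,0,0],[0,-1,-0.8,0,0],[0,0,0,0,0],[0,0,0,0,0]]'
python3 - <<'E'
from cell import read_camera
import cv2,numpy as np
a=read_camera("scene")["color"][:,:,::-1];b=read_camera("top")["color"][:,:,::-1]
cv2.imwrite("pics/end.png",np.hstack([cv2.resize(a[160:300,350:490],(400,400)),cv2.resize(b[40:340],(400,188))[:, :] if 0 else cv2.resize(b,(400,400))]))
E
```

```text
time_s: 16.82
tool_pos: [0.5782, 0.2592, 0.1334]
tool_rot: [179.9, 0.1, 134.0]
force: [-1.4, -1.6, 9.9]
grip_width: 0.0001
grasp_force: 5.5
time_s: 17.82
tool_pos: [0.6121, 0.1525, 0.2334]
tool_rot: [-179.9, -0.1, 134.1]
force: [-0.2, -0.3, -0.3]
grip_width: 0.0003
grasp_force: 0.0
time_s: 18.65
tool_pos: [0.6314, -0.0529, 0.2332]
tool_rot: [-179.9, -0.1, 133.8]
force: [0.0, 0.8, 0.1]
grip_width: 0.0007
grasp_force: 0.0
```

View pics/end.png

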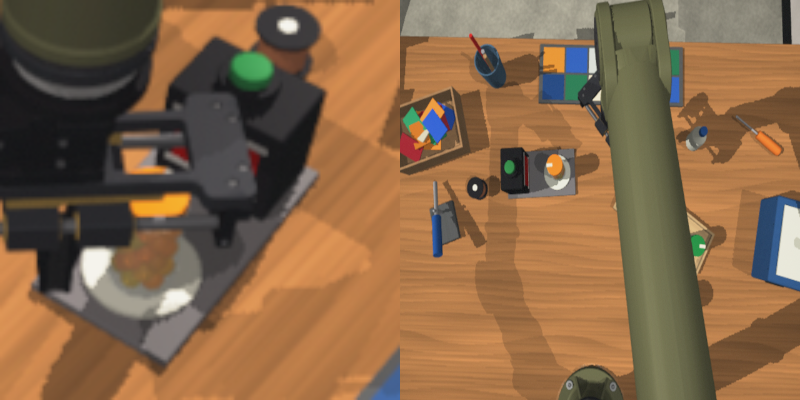

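The jar still stands upright on the pad with its tick towards the reader, the button is back up, and the arm is clear.

```bash
python3 -c "
from cell import env
print(env.sign_off())"
```

```text
the job is handed in; nothing more can be done
None
```

The middle-sized amber jar is upright on the pad, label square to the reader's window to within about 3° by the lid tick; the button was pressed to its stop (about 10 N) and released, the other items were not touched as far as the pictures show, and the job was handed in at about 19 s, with no verdict returned.

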